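# Snap the vial carousel onto the sampler spindle

### The job

Pick up the blue vial carousel by its hub and slide it down over the spindle of the white sampler drive head, pressing gently until the sprung balls click behind the hub's lip and it sits fully home on the brass spring. Do not force it (a firm fingertip push is enough; stop as soon as the spring pushes back), then let go, and leave everything else on the bench where it is.

Things in the scene. Friction and masses are not known exactly. Their poses are not given: they have to be found in the camera images.
- carousel: Blue spoked wheel, 74 mm across and 9 mm high, with eight pockets and an upright round hub, standing loose on the worktop, 0.1 to 0.17 kg. Hub 30 mm in diameter, up to 50 mm above the underside; grip it from above, 15 to 50 mm above the underside. Bored right through. Origin: centre of the underside, on the bore axis; z up along the bore.
- hub_top (a point): Centre of the hub's upper end, on the bore axis, 50 mm above the carousel's underside. The bore is 14.4 mm wide here.
- hub_lip (a point): Point on the bore axis 11 mm above the underside, level with a narrow inner lip. Below it the bore narrows slowly from a 19 mm mouth at the underside to 14.4 mm; just above it lies a wide groove, into which the spindle's balls spring out.
- drive_head: White fixed box, 124 x 124 mm, grey top 43 mm above the worktop, with an upright 12 mm steel spindle in its middle. Origin: on the worktop under the spindle axis; z up along the spindle. Spindle and brass seat spring stand at a height set by hand and NOT measured: up to 11 mm higher or lower than the two points seat_mid and tip_mid, which belong to the box.
- seat_mid (a point): Middle setting of the top of the flat brass wave spring (33 mm across) round the spindle's foot, 64 mm above the worktop; the true top lies 53 to 75 mm up. The carousel's underside ends on it. The spring is stiff, 16 N/mm; pressing it with more than 15 N damages it.
- tip_mid (a point): Middle setting of the spindle's coned tip, 60 mm above the spring. Two sprung balls stick out of the spindle 15 mm above the spring, 18 mm across both. Pushed on, the hub meets them with its underside about 11 mm above the spring; the push rises to about 8 N, then drops at the click (the hub is pulled down) and the last 2 mm are free. Let go too early, it springs back up.
- vial_rack: White rack full of small capped vials, 62 x 130 x 39 mm, a bystander. Origin: centre of its underside.
- petri_dish: Round clear covered dish, 62 mm across, 15 mm high, a bystander. Origin: centre of its underside.
- beaker_small: Small clear beaker, 53 mm across, 60 mm high, a bystander. Origin: centre of its underside.
- tweezers: Steel tweezers lying flat, 120 mm long, a bystander. Origin: its middle, on the worktop.

How it is judged:
On the way, in this order (a step that is already met when the one before it is completed fails the run):
1. the carousel is lifted clear of the worktop (height (world z) of carousel above 0.04 m), for 0.2 s.
2. the carousel is threaded on the spindle (horizontal distance between carousel and drive_head below 0.004 m and z of carousel in the frame of drive_head below 0.11 m and angle between the z axis of carousel and the z axis of drive_head, either way round below 0.12 rad), for 0.1 s.
At the end, for the whole second after the job is handed in: The carousel is clicked home on the spindle: its underside within 4 mm of the brass spring's top (unclicked it stands 9 mm or more above it), within 4 mm of the spindle axis, tilted less than 0.1 rad, at rest and released; bystanders within 20 mm of where they stood (z of wave_spring_c0 in the frame of carousel between -0.005 and 0.003 m and horizontal distance between carousel and drive_head below 0.004 m and angle between the z axis of carousel and the z axis of drive_head, either way round below 0.1 rad and linear speed of carousel below 0.02 m/s); the robot touches nothing.
It fails at once if the carousel is forced down on the brass seat spring with more than 15 N (contact force between carousel and wave_spring_c0 above 15 N).
It fails at once if a bystander is disturbed (moved more than 20 mm) (distance of any of vial_rack, petri_dish, beaker_small, tweezers from where it was at the start of the episode above 0.02 m).
It also fails if it takes over 51 s, if anything falls off the work surface, if the arm or the gripper's body presses on something with over 40 N, if the wrist force passes 120 N, or if a joint passes its speed limit or range.

### The arm

A 6-joint arm with a two-finger parallel gripper is mounted at the origin on a cart in front of the work surface, level with it; the furniture and walls round the work are solid. World frame = base frame: x ahead of the robot, y to its left, z up, the work surface at z = 0. Lengths are in m, angles in rad, forces in N, time in s.
With the tool pointing down it reaches from about 0.225 to 0.875 m from the base axis. Payload 3.4 kg.
Tool frame: the origin (TCP) lies between the finger pads; the fingertips stand 22 mm ahead of it and the grasp point (between the pads) lies 3 mm ahead of it (arm.tip_extent is the distance from the TCP to the fingertips, in m); z points along the fingers, y is the line along which they close (so a half turn about z gives the same grasp; the last joint's range is limited). The gripper opens to 85 mm and grips with 20 to 120 N. Pads are 22 mm wide; open, the fingers measure 114 mm over their backs; the gripper's body (76 mm by 85 mm) begins 54 mm behind the grasp point. The pads swing forward as they close: fully open they stand 13 mm farther back than shut.
Start: joints at [-1.373, 0.276, 1.505, -0, 1.361, -0.121], TCP at [0.18, -0.546, 0.253] pointing down, gripper open.
Joint ranges: [-2.89, 2.89], [-0.75, 2.08], [0.22, 2.7], [-1.18, 4.32], [0.11, 2.71], [-2.7, 2.7]. Speed limits (rad/s): [2.57, 2.57, 3.14, 3.14, 3.14, 3.14].

### API

Orientations are given as [roll, pitch, yaw] about the fixed x, y, z axes, in that order (R = Rz(yaw) Ry(pitch) Rx(roll)).
In Python, from station import arm gives the robot as it stands.
- The arm moves only by the tool send_rows, never from a script. Its argument "motion" is a list of rows, each a list of 3 entries, a list of its own where there are three numbers: the shift along the tool's x, y, z in cm, then the turn about the tool's z in rad, then the finger opening in cm, from 0 to 8.54. In form: [[[x, y, z], yaw, jaw], ...]. A call has exactly 5 rows; each row shifts and turns the commanded pose from where the row before left it, along the tool's axes as they then stand; what a row does not reach is not made up. A row lasts 1/12 s, in which the tool goes at most 41.7 mm and 7.16 degrees, less where a joint would pass 70% of its speed; a pose out of reach is approached as far as the arm can. A call with a gripper value outside its range is refused whole. The fingers move at their own pace and stop on an object; "grip_force" is the grip in N (left out, the last holds). Time passes only in rows, so rows that do not move let the fingers close, or fill a call up. It gives the time, the measured TCP pose, the force, the opening and the grip force at its end, in the units of the state.
- arm.read_state(): the state, without advancing time (a new reading comes with each control period).
- arm.read_camera(name): name is "side" or "top"; returns a dict with "frame" (384x512x3 uint8, blue, green, red), "fov_y" (degrees; the focal length in pixels is half the picture's height over the tangent of half this angle, whatever the lens; pixels are square), "cx", "cy" (the principal point, pixels), "extrinsics" (4x4, takes a point from camera to world coordinates). Camera axes: x right, y up, looking along -z (the intrinsics and any distortion apply to the point x, -y, -z); pixel columns grow to the right and rows downward; lengths in m; the calibration is good to about 2 mm. A picture is of the moment at which its call begins. There is no depth.
- arm.hand_in(): hands the job in; it is judged then, once.
The state is a dict: "clock": time; "joint_pos": joint angles; "qd": joint speeds; "tau": joint torques, N m; "position": TCP position; "tcp_rot": TCP orientation; "wrist_force": force on the tool from outside, world axes, zero at the start; "torque": the same for the moment, N m; "finger_gap": finger opening in m; "finger_force": force on a finger pad.
Only numpy, scipy, OpenCV 4.12 (cv2) and the standard library are available. Lean on these libraries where they do the work, as an engineer would, in place of code of your own. Each camera call takes 0.05 s, during which the arm holds its last target. There are 200 camera calls.

## Working session

There is one attempt and no reset: what is moved stays moved. The work goes in short steps, Python scripts to look and compute and a tool call to move; the robot and the scene stay as the last step left them, time stands still between calls to the robot, and variables do not carry over. Pictures are saved under pics/ and viewed, at most 10 in all, crops included, and the job is handed in when it is done.

Besides the shell and the picture viewer there is one more tool, called in YAML: its name, and indented under it one key for each argument. send_rows: Moves the arm, as the interface text tells. Its arguments: {"type":"object","properties":{"motion":{"type":"array"},"grip_force":{"type":"number"}},"required":["motion"]}

```bash
mkdir -p pics; ls; python3 - <<'E'
from station import arm
import cv2,numpy as np
s=arm.read_state();print(s)
for n in("side","top"):
    c=arm.read_camera(n);cv2.imwrite(f"pics/{n}0.png",c["frame"]);print(n,{k:v for k,v in c.items() if k!="frame"})
E
```

```text
pics
{'clock': 0.0, 'joint_pos': array([-1.37297799e+00,  2.76600331e-01,  1.50614713e+00, -2.46796592e-05,
        1.36066175e+00, -1.21008318e-01]), 'qd': array([-7.60470955e-04, -6.66705756e-04,  3.44471791e-05, -6.75317015e-05,
       -8.93113908e-06, -4.79245309e-04]), 'tau': array([-1.16761286e-03, -4.16773367e+01, -2.45807576e+01, -5.19311561e-04,
        1.09365719e-02,  4.03225698e-06]), 'position': array([ 0.18012207, -0.54555113,  0.25243103]), 'tcp_rot': array([-3.13978646e+00, -1.95331849e-04,  3.18831648e-01]), 'wrist_force': array([-0.67056138,  0.137015  ,  0.41255616]), 'torque': array([-0.02406335,  0.03727355, -0.01112477]), 'finger_force': 0.0, 'finger_gap': 0.08554041998905709}
side {'fov_y': 56.42116446256661, 'cx': 258.1363659095863, 'cy': 186.86514440117008, 'extrinsics': array([[ 0.95373732,  0.18762337, -0.23490978,  0.34195389],
       [-0.30041704,  0.56459393, -0.76875438, -0.66437942],
       [-0.01160765,  0.80376064,  0.59483956,  0.60897738],
       [ 0.        ,  0.        ,  0.        ,  1.        ]])}
top {'fov_y': 51.48933884525162, 'cx': 255.1906834902587, 'cy': 192.91028689378948, 'extrinsics': array([[ 0.01572581,  0.98259708, -0.18508289,  0.30754479],
       [-0.99986114,  0.01647448,  0.00250778, -0.00153711],
       [ 0.00551329,  0.18501775,  0.98271971,  1.24974506],
       [ 0.        ,  0.        ,  0.        ,  1.        ]])}
```

View pics/side0.png

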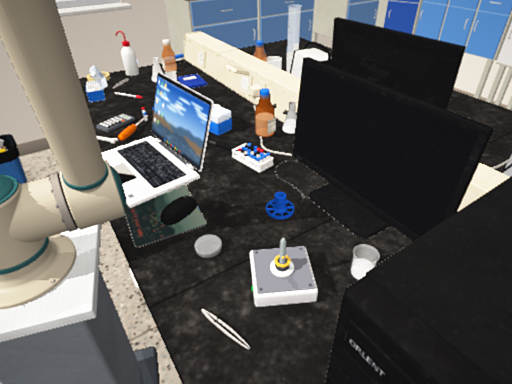

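View pics/top0.png

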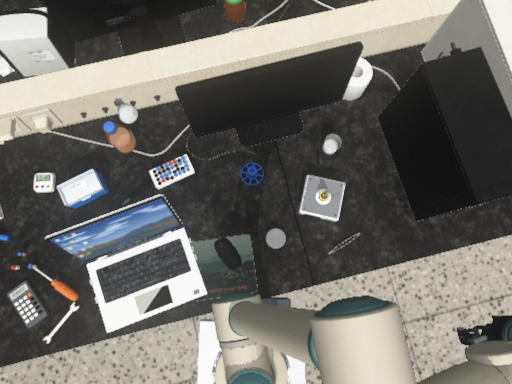

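The side view shows the carousel at (280,207) and the drive head with its spindle at (283,240–268). In the top view they are at (252,174) and (323,198). Next I'll mask the blue, take close crops, and triangulate.

```bash
cat > h.py <<'E'
import numpy as np,cv2
from station import arm
def cam(n):
    c=arm.read_camera(n);c["f"]=192/np.tan(np.radians(c["fov_y"])/2);return c
def ray(c,u,v):
    d=np.array([(u-c["cx"])/c["f"],-(v-c["cy"])/c["f"],-1]);E=c["extrinsics"];d=E[:3,:3]@d
    return E[:3,3],d/np.linalg.norm(d)
def onz(c,u,v,z):
    o,d=ray(c,u,v);return o+d*(z-o[2])/d[2]
def tri(ca,a,cb,b):
    o,d=ray(ca,*a);p,e=ray(cb,*b)
    s,t=np.linalg.lstsq(np.c_[d,-e],p-o,rcond=None)[0]
    x,y=o+s*d,p+t*e;return (x+y)/2,np.linalg.norm(x-y)
def proj(c,P):
    E=c["extrinsics"];q=E[:3,:3].T@(np.array(P)-E[:3,3])
    return np.array([c["cx"]-c["f"]*q[0]/q[2],c["cy"]+c["f"]*q[1]/q[2]])
def blue(c,x0,y0,x1,y1):
    h=cv2.cvtColor(c["frame"],cv2.COLOR_BGR2HSV)
    m=cv2.inRange(h,(105,130,40),(130,255,255));k=np.zeros_like(m);k[y0:y1,x0:x1]=m[y0:y1,x0:x1];return k
E
python3 - <<'E'
from h import *
t,s=cam("top"),cam("side")
for n,c,w in(("top",t,(225,150,275,200)),("side",s,(255,180,305,235))):
    m=blue(c,*w);ys,xs=np.nonzero(m);print(n,len(xs),xs.min(),xs.max(),ys.min(),ys.max(),xs.mean(),ys.mean())
    e=cv2.fitEllipse(cv2.convexHull(np.c_[xs,ys].astype(np.float32)));print(e)
A=t["frame"][150:230,230:360];B=s["frame"][175:315,230:330]
A=cv2.resize(A,None,fx=4.3,fy=4.3,interpolation=cv2.INTER_CUBIC);B=cv2.resize(B,None,fx=4.2,fy=4.2,interpolation=cv2.INTER_CUBIC)
cv2.imwrite("pics/a.png",A);cv2.imwrite("pics/b.png",B)
E
```

```text
top 339 241 263 162 185 251.77286135693214 173.23598820058996
((251.71836853027344, 173.55056762695312), (23.1424560546875, 23.38518524169922), 134.58514404296875)
side 569 265 294 191 219 279.5957820738137 206.57293497363796
((279.65789794921875, 205.88742065429688), (28.450029373168945, 29.329349517822266), 99.47530364990234)
```

View pics/a.png

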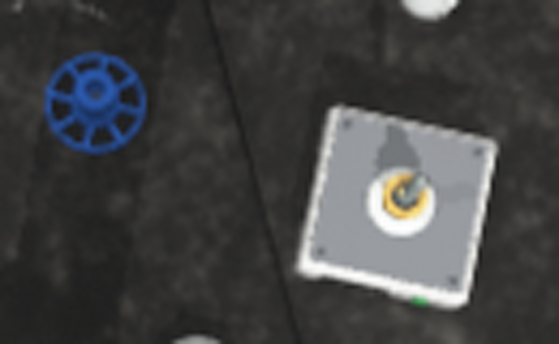

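View pics/b.png

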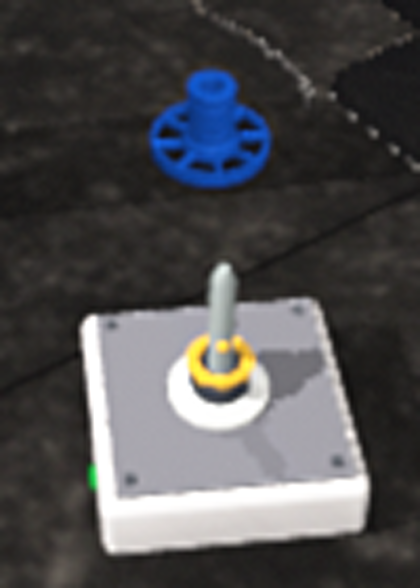

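Both crops are clear. In the side view the spindle tip is at (283.3,238.1), the spring ring centre at (282.6,261.4) and the hub top at (280.5,195). In the top view the ring centre is at (324.4,195.3), the tip at (327.7,191.9) and the hub top at (252.3,170.5).

```bash
python3 - <<'E'
from h import *
t,s=cam("top"),cam("side")
np.set_printoptions(precision=4,suppress=True)
print("rim top z.0045",onz(t,251.72,173.55,.007))
print("hub",tri(t,(252.3,170.5),s,(280.5,195)), onz(t,252.3,170.5,.05),onz(s,280.5,195,.05))
print("tip",tri(t,(327.7,191.9),s,(283.3,238.1)))
# ring
for n,c,w in(("top",t,(310,180,340,210)),("side",s,(268,250,300,280))):
    h=cv2.cvtColor(c["frame"],cv2.COLOR_BGR2HSV);m=cv2.inRange(h,(15,120,100),(35,255,255));x0,y0,x1,y1=w
    ys,xs=np.nonzero(m[y0:y1,x0:x1]);p=np.c_[xs+x0,ys+y0].astype(np.float32);e=cv2.fitEllipse(cv2.convexHull(p));print(n,e,len(xs))
    c["ring"]=e[0]
R=tri(t,t["ring"],s,s["ring"]);print("ring",R)
# grey top of box: quad from mask
for n,c,w,sd in(("top",t,(290,165,360,235),(310,185)),("side",s,(230,230,330,315),(265,275))):
    f=cv2.GaussianBlur(c["frame"],(0,0),.7);x0,y0,x1,y1=w
    g=f[y0:y1,x0:x1].max(2);m=((g>85)).astype(np.uint8)
    cs=max(cv2.findContours(m,0,1)[0],key=cv2.contourArea);r=cv2.approxPolyDP(cs,4,True)[:,0]+[x0,y0];print(n,r.tolist())
gt=np.array([(335,107),(495,143),(467,303),(303,268)])/4.3+[230,150]
for z in(.043,):
    P=np.array([onz(t,*p,z) for p in gt]);print(P.mean(0),np.linalg.norm(np.diff(P[[0,1,2,3,0]],axis=0),axis=1))
gs=np.array([(90,318),(318,298),(366,478),(103,500)])/4.2+[230,175]
P=np.array([onz(s,*p,.043) for p in gs]);print(P.mean(0),np.linalg.norm(np.diff(P[[0,1,2,3,0]],axis=0),axis=1), P)
for v,n in ((s,"side"),):
    o=v["extrinsics"][:3,3]
E
```

```text
rim top z.0045 [0.6046 0.0074 0.007 ]
hub (array([0.6047, 0.0053, 0.0513]), np.float64(0.0018838491354374663)) [0.604  0.0055 0.05  ] [0.6063 0.0069 0.05  ]
tip (array([ 0.5268, -0.2129,  0.1277]), np.float64(0.0028678217849154087))
top ((323.51220703125, 195.4416961669922), (8.648801803588867, 9.316195487976074), 53.852787017822266) 30
side ((282.014404296875, 260.6428527832031), (13.19921875, 15.725672721862793), 91.5219955444336) 105
ring (array([ 0.5272, -0.2118,  0.0641]), np.float64(0.0014079416529714128))
top [[306, 175], [298, 213], [337, 221], [345, 182]]
side [[304, 246], [286, 247], [282, 237], [278, 248], [249, 251], [255, 306], [316, 300], [317, 286]]
[ 0.5237 -0.2138  0.043 ] [0.1179 0.1186 0.1185 0.1203]
[ 0.528  -0.2141  0.043 ] [0.1183 0.1133 0.1204 0.1114] [[ 0.4827 -0.1477  0.043 ]
 [ 0.5987 -0.171   0.043 ]
 [ 0.5741 -0.2816  0.043 ]
 [ 0.4565 -0.2561  0.043 ]]
```

send_rows:
  motion:
    - [[2.8,-1.9,0],0,8.5]
    - [[2.8,-1.9,0],0,8.5]
    - [[2.8,-1.9,0],0,8.5]
    - [[2.8,-1.9,0],0,8.5]
    - [[2.8,-1.9,0],0,8.5]
  grip_force: 40

```text
clock: 0.72
position: [0.284, -0.4107, 0.2533]
tcp_rot: [3.142, -0.0, 0.318]
wrist_force: [0.9, 0.3, 0.2]
finger_gap: 0.0851
finger_force: 0.0
```

send_rows:
  motion:
    - [[2.8,-1.9,0],0,8.5]
    - [[2.8,-1.9,0],0,8.5]
    - [[2.8,-1.9,0],0,8.5]
    - [[2.8,-1.9,0],0,8.5]
    - [[2.8,-1.9,0],0,8.5]

```text
clock: 1.13
position: [0.3873, -0.2764, 0.2534]
tcp_rot: [3.141, -0.0, 0.319]
wrist_force: [1.2, -0.5, 0.5]
finger_gap: 0.0849
finger_force: 0.0
```

send_rows:
  motion:
    - [[2.8,-1.9,0],0,8.5]
    - [[2.8,-1.9,0],0,8.5]
    - [[2.8,-1.9,0],0,8.5]
    - [[2.8,-1.9,0],0,8.5]
    - [[2.8,-1.9,0],0,8.5]

```text
clock: 1.55
position: [0.4905, -0.1422, 0.2534]
tcp_rot: [3.141, -0.0, 0.319]
wrist_force: [0.1, -0.7, 0.6]
finger_gap: 0.0855
finger_force: 0.0
```

send_rows:
  motion:
    - [[2.8,-1.9,0],0,8.5]
    - [[2.8,-1.9,0],0,8.5]
    - [[2.8,-1.9,0],0,8.5]
    - [[1.4,-1,0],0,8.5]
    - [[0,0,0],0,8.5]

```text
clock: 1.97
position: [0.5639, -0.0463, 0.2529]
tcp_rot: [-3.14, -0.002, 0.323]
wrist_force: [-0.0, -1.6, 0.1]
finger_gap: 0.0852
finger_force: 0.0
```

send_rows:
  motion:
    - [[1.4,-0.9,2.5],0,8.5]
    - [[1.4,-0.9,2.5],0,8.5]
    - [[1.4,-0.9,3],0,8.5]
    - [[1.3,-1.0,3],0,8.5]
    - [[0,0,2],0,8.5]

```text
clock: 2.38
position: [0.6024, 0.0043, 0.1206]
tcp_rot: [-3.14, 0.001, 0.32]
wrist_force: [-0.6, 0.0, -0.3]
finger_gap: 0.0851
finger_force: 0.0
```

```bash
python3 - <<'E'
from h import *
t,s=cam("top"),cam("side");print(arm.read_state()["position"])
A=cv2.resize(t["frame"][110:230,180:320],None,fx=4,fy=4,interpolation=2);B=cv2.resize(s["frame"][120:240,210:350],None,fx=4,fy=4,interpolation=2)
cv2.imwrite("pics/c.png",cv2.resize(np.hstack([A,B]),(800,343)))
E
```

```text
[0.59924715 0.00291932 0.11934388]
```

View pics/c.png

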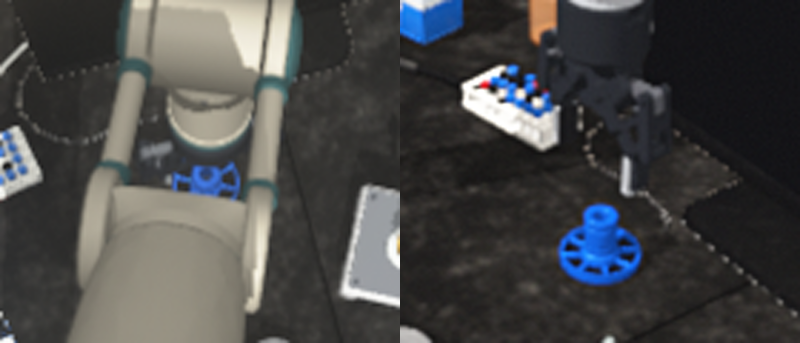

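The wheel is still upright under the gripper: hub at about (600,215) in the crop, the right finger at (628,190), and nothing in the way.

send_rows:
  motion:
    - [[0.5,-0.1,2],0,8.5]
    - [[0,0,2],0,8.5]
    - [[0,0,2],0,8.5]
    - [[0,0,2],0,8.5]
    - [[0,0,0],0,8.5]

```text
clock: 2.9
position: [0.6047, 0.0045, 0.0415]
tcp_rot: [-3.14, 0.005, 0.318]
wrist_force: [-0.5, -0.2, 0.0]
finger_gap: 0.085
finger_force: 0.0
```

send_rows:
  motion:
    - [[0,0,0],0,8.5]
    - [[0,0,0],0,8.5]
    - [[0,0,0],0,8.5]
    - [[0,0,0],0,8.5]
    - [[0,0,0],0,8.5]

```text
clock: 3.32
position: [0.6076, 0.0053, 0.0446]
tcp_rot: [3.141, -0.002, 0.319]
wrist_force: [-0.5, -0.4, -0.3]
finger_gap: 0.085
finger_force: 0.0
```

send_rows:
  motion:
    - [[0,0,0.3],0,6]
    - [[0,0,0],0,4]
    - [[0,0,0],0,2]
    - [[0,0,0],0,2]
    - [[0,0,0],0,2]
  grip_force: 40

```text
clock: 3.73
position: [0.6069, 0.0055, 0.0405]
tcp_rot: [-3.142, -0.0, 0.319]
wrist_force: [0.3, 1.0, -1.1]
finger_gap: 0.03
finger_force: 39.5
```

send_rows:
  motion:
    - [[0,0,0],0,2]
    - [[0,0,0],0,2]
    - [[0,0,0],0,2]
    - [[0,0,0],0,2]
    - [[0,0,0],0,2]

```text
clock: 4.15
position: [0.607, 0.0055, 0.0404]
tcp_rot: [3.142, -0.0, 0.319]
wrist_force: [-0.3, -0.5, 2.5]
finger_gap: 0.0295
finger_force: 39.7
```

send_rows:
  motion:
    - [[0,0,-1],0,2]
    - [[0,0,-3],0,2]
    - [[0,0,-3],0,2]
    - [[0,0,-3],0,2]
    - [[0,0,-3],0,2]

```text
clock: 4.57
position: [0.6064, 0.0053, 0.1718]
tcp_rot: [3.141, 0.001, 0.319]
wrist_force: [0.8, -0.6, -1.7]
finger_gap: 0.0297
finger_force: 39.8
```

send_rows:
  motion:
    - [[0,0,-3],0,2]
    - [[0,0,-1],0,2]
    - [[0,0,0],0,2]
    - [[0,0,0],0,2]
    - [[0,0,0],0,2]

```text
clock: 4.98
position: [0.6055, 0.0055, 0.2081]
tcp_rot: [-3.14, 0.004, 0.319]
wrist_force: [0.5, -0.3, -0.9]
finger_gap: 0.0298
finger_force: 39.8
```

send_rows:
  motion:
    - [[-1.4,1.8,0],0,2]
    - [[-1.4,1.8,0],0,2]
    - [[-1.4,1.8,0],0,2]
    - [[-1.4,1.8,0],0,2]
    - [[-1.4,1.8,0],0,2]

```text
clock: 5.4
position: [0.5669, -0.1025, 0.2075]
tcp_rot: [-3.139, 0.004, 0.319]
wrist_force: [-0.4, 0.1, -0.9]
finger_gap: 0.0296
finger_force: 39.8
```

send_rows:
  motion:
    - [[-1.4,1.8,0],0,2]
    - [[-1.4,1.8,0],0,2]
    - [[-1.4,1.8,0],0,2]
    - [[-1.4,1.8,0],0,2]
    - [[-1.4,1.8,0],0,2]

```text
clock: 5.82
position: [0.5287, -0.2098, 0.2076]
tcp_rot: [-3.138, 0.004, 0.319]
wrist_force: [0.6, -0.4, -1.2]
finger_gap: 0.0296
finger_force: 39.8
```

send_rows:
  motion:
    - [[-0.4,0.1,0],0,2]
    - [[0,0,0],0,2]
    - [[0,0,0],0,2]
    - [[0,0,0],0,2]
    - [[0,0,0],0,2]

```text
clock: 6.23
position: [0.527, -0.2105, 0.2098]
tcp_rot: [-3.141, 0.0, 0.32]
wrist_force: [0.2, 1.0, -1.1]
finger_gap: 0.0296
finger_force: 39.9
```

```bash
python3 - <<'E'
from h import *
t,s=cam("top"),cam("side");S=arm.read_state();print(S["position"],S["tcp_rot"])
A=cv2.resize(t["frame"][130:250,260:400],None,fx=4,fy=4,interpolation=2);B=cv2.resize(s["frame"][150:310,220:360],None,fx=4,fy=4,interpolation=2)
cv2.imwrite("pics/d.png",np.hstack([cv2.resize(A,(300,257)),np.zeros((257,1,3),np.uint8)])[:, :300]);cv2.imwrite("pics/e.png",cv2.resize(B,(525,600)))
E
```

```text
[ 0.52715201 -0.21066348  0.21016001] [-3.14135425e+00  1.67203192e-05  3.20086143e-01]
```

View pics/e.png

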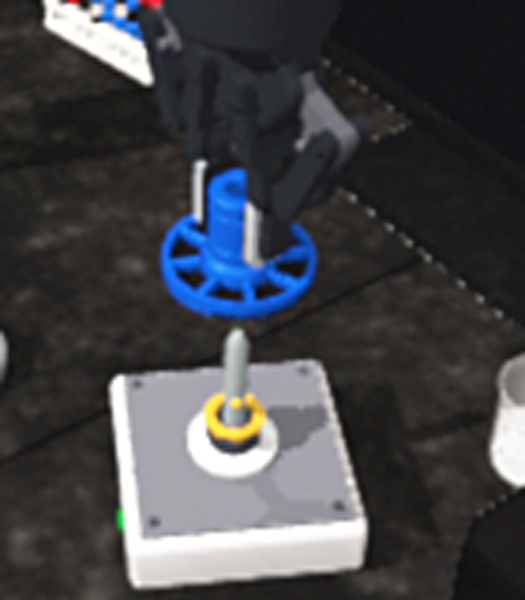

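The wheel is held level above the spindle. In this crop its rim spans x 160–316 with its bottom at y 318, and the spindle tip is at (236,330). I'll compare the rim with where the TCP says it should be.

```bash
python3 - <<'E'
from h import *
from scipy.optimize import least_squares
np.set_printoptions(precision=4,suppress=True)
t,s=cam("top"),cam("side")
p=arm.read_state()["position"];zu=p[2]-.0404;print(p)
a=np.linspace(0,2*np.pi,400)
def wheel(c,x,y):
    q=np.array([proj(c,(x+.037*np.cos(k),y+.037*np.sin(k),zu+h)) for h in(0,.009) for k in a])
    return q[:,0].min(),q[:,0].max(),q[:,1].max(),q[:,1].min()
for n,c,w in(("side",s,(255,195,312,240)),("top",t,(290,150,370,230))):
    m=blue(c,*w);ys,xs=np.nonzero(m);print(n,len(xs),xs.min(),xs.max()+1,ys.max()+1,ys.min(),"pred at TCP",np.array(wheel(c,p[0],p[1])))
    if n=="side":
        # subpixel-ish edges -> xy
        obs=np.array([xs.min(),xs.max()+1,ys.max()+1])-.5
        r=least_squares(lambda v:np.array(wheel(c,*v)[:3])-obs,p[:2],diff_step=1e-3);print("wheel xy",r.x,r.fun)
for z in(.105,.115,.1277,.135): print(z,onz(s,283.0,238.0,z),onz(t,327.7,191.9,z))
E
```

```text
[ 0.5271 -0.2109  0.2103]
side 906 263 305 236 195 pred at TCP [262.7496 303.7558 235.1707 204.2368]
wheel xy [ 0.5272 -0.212 ] [ 0.4733 -0.4694  0.0594]
top 111 322 344 202 190 pred at TCP [316.5575 344.0058 201.5822 174.6267]
0.105 [ 0.5366 -0.1911  0.105 ] [ 0.5297 -0.2168  0.105 ]
0.115 [ 0.5327 -0.2005  0.115 ] [ 0.5278 -0.215   0.115 ]
0.1277 [ 0.5278 -0.2124  0.1277] [ 0.5253 -0.2126  0.1277]
0.135 [ 0.525  -0.2193  0.135 ] [ 0.5239 -0.2112  0.135 ]
```

View pics/d.png

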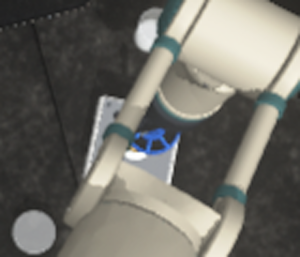

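The wheel matches the TCP within about 1 mm. The tip is at (0.5268,−0.2125), z≈0.127, so I expect the spring near 0.067. I'll correct by 1 mm in y and go down in steps.

send_rows:
  motion:
    - [[0,0.1,1],0,2]
    - [[0,0,1],0,2]
    - [[0,0,1],0,2]
    - [[0,0,0.8],0,2]
    - [[0,0,0],0,2]

```text
clock: 6.85
position: [0.5256, -0.2117, 0.1695]
tcp_rot: [-3.138, 0.004, 0.319]
wrist_force: [0.3, -0.2, -1.4]
finger_gap: 0.0296
finger_force: 39.8
```

send_rows:
  motion:
    - [[0,0,0.4],0,2]
    - [[0,0,0.4],0,2]
    - [[0,0,0.4],0,2]
    - [[0,0,0.4],0,2]
    - [[0,0,0],0,2]

```text
clock: 7.27
position: [0.5268, -0.2123, 0.1555]
tcp_rot: [-3.141, 0.001, 0.319]
wrist_force: [-0.8, 0.3, -0.2]
finger_gap: 0.0299
finger_force: 39.9
```

send_rows:
  motion:
    - [[0,0,0.3],0,2]
    - [[0,0,0.3],0,2]
    - [[0,0,0.3],0,2]
    - [[0,0,0.3],0,2]
    - [[0,0,0],0,2]

```text
clock: 7.68
position: [0.527, -0.2123, 0.1436]
tcp_rot: [-3.141, 0.0, 0.319]
wrist_force: [0.8, 0.4, -1.2]
finger_gap: 0.0293
finger_force: 39.8
```

```bash
python3 - <<'E'
from h import *
s=cam("side");S=arm.read_state();print(S["position"],S["wrist_force"],S["torque"])
cv2.imwrite("pics/f.png",cv2.resize(s["frame"][180:310,230:340],None,fx=4.6,fy=4.6,interpolation=2))
E
```

```text
[ 0.52708048 -0.21234185  0.14390552] [ 0.45025022  0.18140089 -0.75932742] [ 0.06220459  0.0126634  -0.00265513]
```

View pics/f.png

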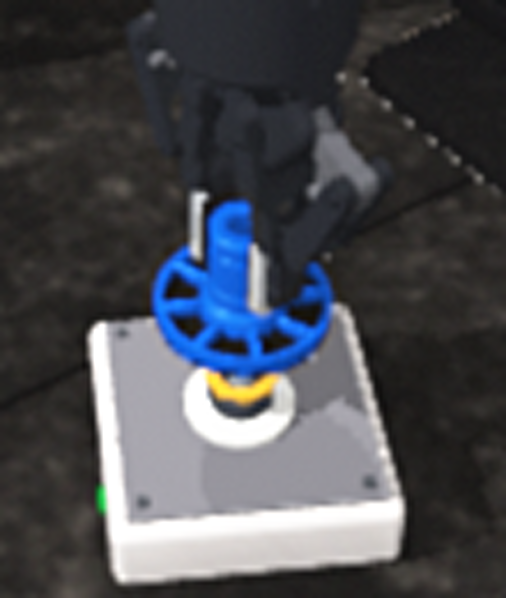

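The spindle is now inside the bore with no side force; the rim is centred at about (243,305) over the spring at (240,388). I'll keep going down, then switch to small steps.

send_rows:
  motion:
    - [[0,0,0.3],0,2]
    - [[0,0,0.3],0,2]
    - [[0,0,0.3],0,2]
    - [[0,0,0.2],0,2]
    - [[0,0,0],0,2]

```text
clock: 8.15
position: [0.5271, -0.2124, 0.1327]
tcp_rot: [-3.141, 0.0, 0.319]
wrist_force: [0.4, 0.7, -1.1]
finger_gap: 0.0297
finger_force: 39.8
```

send_rows:
  motion:
    - [[0,0,0.1],0,2]
    - [[0,0,0.1],0,2]
    - [[0,0,0.1],0,2]
    - [[0,0,0.1],0,2]
    - [[0,0,0],0,2]

```text
clock: 8.57
position: [0.5272, -0.2125, 0.1292]
tcp_rot: [3.142, -0.0, 0.319]
wrist_force: [0.5, 1.2, -1.9]
finger_gap: 0.0298
finger_force: 39.9
```

send_rows:
  motion:
    - [[0,0,0.1],0,2]
    - [[0,0,0.1],0,2]
    - [[0,0,0.1],0,2]
    - [[0,0,0.1],0,2]
    - [[0,0,0],0,2]

```text
clock: 8.98
position: [0.5272, -0.2125, 0.1251]
tcp_rot: [-3.142, -0.0, 0.319]
wrist_force: [0.6, 0.7, -0.9]
finger_gap: 0.0294
finger_force: 39.9
```

send_rows:
  motion:
    - [[0,0,0.1],0,2]
    - [[0,0,0.1],0,2]
    - [[0,0,0.1],0,2]
    - [[0,0,0],0,2]
    - [[0,0,0],0,2]

```text
clock: 9.4
position: [0.5272, -0.2125, 0.1221]
tcp_rot: [-3.142, -0.0, 0.319]
wrist_force: [2.4, 0.9, -1.6]
finger_gap: 0.0296
finger_force: 39.9
```

send_rows:
  motion:
    - [[0,0,0.1],0,2]
    - [[0,0,0.1],0,2]
    - [[0,0,0],0,2]
    - [[0,0,0],0,2]
    - [[0,0,0],0,2]

```text
clock: 9.82
position: [0.527, -0.2122, 0.1201]
tcp_rot: [-3.141, 0.0, 0.319]
wrist_force: [0.3, 2.9, -1.3]
finger_gap: 0.0297
finger_force: 39.9
```

send_rows:
  motion:
    - [[0,0,0.1],0,2]
    - [[0,0,0.1],0,2]
    - [[0,0,0],0,2]
    - [[0,0,0],0,2]
    - [[0,0,0],0,2]

```text
clock: 10.23
position: [0.5272, -0.212, 0.1182]
tcp_rot: [-3.141, -0.0, 0.319]
wrist_force: [1.7, 4.6, -0.1]
finger_gap: 0.0296
finger_force: 40.0
```

Side force is building up (+y 4.6 N), so I'll shift about 0.7 mm towards +y.

send_rows:
  motion:
    - [[0.05,-0.06,0],0,2]
    - [[0,0,0],0,2]
    - [[0,0,0.1],0,2]
    - [[0,0,0],0,2]
    - [[0,0,0],0,2]

```text
clock: 10.65
position: [0.5274, -0.2117, 0.1172]
tcp_rot: [-3.141, 0.0, 0.319]
wrist_force: [1.1, 4.1, -1.9]
finger_gap: 0.0296
finger_force: 40.0
```

send_rows:
  motion:
    - [[0.04,-0.08,0],0,2]
    - [[0,0,0],0,2]
    - [[0,0,0.1],0,2]
    - [[0,0,0],0,2]
    - [[0,0,0],0,2]

```text
clock: 11.07
position: [0.5277, -0.2114, 0.1163]
tcp_rot: [3.141, 0.0, 0.319]
wrist_force: [0.4, 0.6, -0.3]
finger_gap: 0.0297
finger_force: 40.0
```

send_rows:
  motion:
    - [[0,0,0.1],0,2]
    - [[0,0,0],0,2]
    - [[0,0,0],0,2]
    - [[0,0,0],0,2]
    - [[0,0,0],0,2]

```text
clock: 11.48
position: [0.5278, -0.2113, 0.1155]
tcp_rot: [3.14, -0.0, 0.319]
wrist_force: [0.8, 0.4, 1.5]
finger_gap: 0.0296
finger_force: 40.2
```

send_rows:
  motion:
    - [[0,0,0.1],0,2]
    - [[0,0,0],0,2]
    - [[0,0,0],0,2]
    - [[0,0,0],0,2]
    - [[0,0,0],0,2]

```text
clock: 11.9
position: [0.5278, -0.2113, 0.1148]
tcp_rot: [3.14, -0.0, 0.319]
wrist_force: [0.1, -0.7, 4.3]
finger_gap: 0.0296
finger_force: 40.5
```

Fz is rising, so the balls have been met at TCP z≈0.116. Home should then be at TCP z≈0.105.

send_rows:
  motion:
    - [[0,0,0.1],0,2]
    - [[0,0,0],0,2]
    - [[0,0,0.1],0,2]
    - [[0,0,0],0,2]
    - [[0,0,0],0,2]

```text
clock: 12.32
position: [0.5278, -0.2113, 0.1127]
tcp_rot: [3.14, -0.0, 0.319]
wrist_force: [0.4, -0.2, 5.9]
finger_gap: 0.0296
finger_force: 40.5
```

send_rows:
  motion:
    - [[0,0,0.1],0,2]
    - [[0,0,0],0,2]
    - [[0,0,0.1],0,2]
    - [[0,0,0],0,2]
    - [[0,0,0],0,2]

```text
clock: 12.73
position: [0.5275, -0.211, 0.1094]
tcp_rot: [3.141, 0.0, 0.319]
wrist_force: [2.9, -1.6, -9.6]
finger_gap: 0.0295
finger_force: 40.2
```

It clicked: Fz dropped to −9.6 N, so the hub is being pulled down. I'll follow it down in fine steps until the spring pushes back.

send_rows:
  motion:
    - [[0,0,0.05],0,2]
    - [[0,0,0],0,2]
    - [[0,0,0.05],0,2]
    - [[0,0,0],0,2]
    - [[0,0,0],0,2]

```text
clock: 13.15
position: [0.5268, -0.2109, 0.108]
tcp_rot: [-3.14, 0.002, 0.319]
wrist_force: [2.1, -2.7, -14.5]
finger_gap: 0.0296
finger_force: 40.6
```

send_rows:
  motion:
    - [[0,0,0.05],0,2]
    - [[0,0,0],0,2]
    - [[0,0,0],0,2]
    - [[0,0,0],0,2]
    - [[0,0,0],0,2]

```text
clock: 13.57
position: [0.5268, -0.2108, 0.1081]
tcp_rot: [-3.141, 0.002, 0.319]
wrist_force: [0.9, -4.5, -17.9]
finger_gap: 0.0294
finger_force: 40.8
```

send_rows:
  motion:
    - [[0,0,0.04],0,2]
    - [[0,0,0],0,2]
    - [[0,0,0],0,2]
    - [[0,0,0],0,2]
    - [[0,0,0],0,2]

```text
clock: 13.98
position: [0.527, -0.2109, 0.1082]
tcp_rot: [-3.141, 0.001, 0.319]
wrist_force: [-1.0, -4.6, -16.0]
finger_gap: 0.0296
finger_force: 40.8
```

```bash
python3 - <<'E'
from h import *
s=cam("side");S=arm.read_state();print(S["position"],S["tcp_rot"],S["wrist_force"],S["torque"])
cv2.imwrite("pics/g.png",cv2.resize(s["frame"][200:300,235:325],None,fx=5.5,fy=5.5,interpolation=2))
m=blue(s,240,200,330,290);ys,xs=np.nonzero(m);print(xs.min(),xs.max(),ys.min(),ys.max())
p=S["position"]
a=np.linspace(0,6.28,300)
for zu in(.0626,.0646,.0677,.0757):
    q=np.array([proj(s,(.5275+.037*np.cos(k),-.2115+.037*np.sin(k),zu+h)) for h in(0,.009) for k in a]);print(zu,q[:,0].min(),q[:,0].max(),q[:,1].max())
E
```

```text
[ 0.52709181 -0.21090624  0.10823965] [-3.14127128e+00  9.98133014e-04  3.18915347e-01] [ -1.40341704  -4.11650809 -16.21632226] [-0.74643184  0.15061876 -0.00723854]
263 300 236 272
0.0626 263.24091794565726 300.5711884537736 275.7774655315051
0.0646 263.2377702012538 300.6308358197338 275.09276222971044
0.0677 263.23287031057896 300.72368694770086 274.0267649377462
0.0757 263.2201068175439 300.9655614334343 271.24906208730675
```

View pics/g.png

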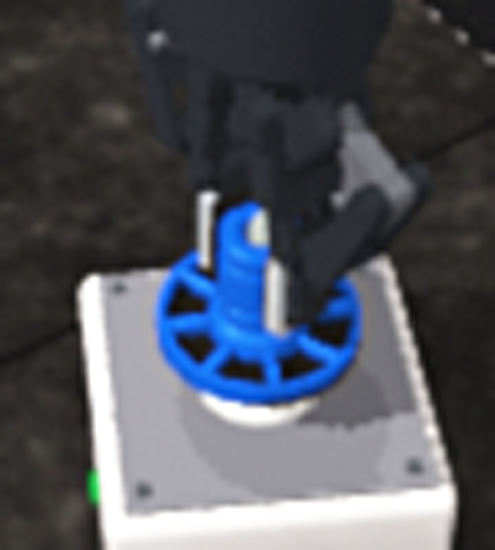

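The wheel is level on the spindle, rim at (258,325) in the crop. The click pull is about −16 N and is now easing as I go down. I'll follow it down in small steps and relieve the −y side force.

send_rows:
  motion:
    - [[0,0.03,0.05],0,2]
    - [[0,0,0],0,2]
    - [[0,0,0],0,2]
    - [[0,0,0],0,2]
    - [[0,0,0],0,2]

```text
clock: 14.45
position: [0.5277, -0.2111, 0.1082]
tcp_rot: [3.142, -0.0, 0.319]
wrist_force: [-1.1, -3.3, -12.9]
finger_gap: 0.0294
finger_force: 41.1
```

send_rows:
  motion:
    - [[0,0.02,0.05],0,2]
    - [[0,0,0],0,2]
    - [[0,0,0],0,2]
    - [[0,0,0],0,2]
    - [[0,0,0],0,2]

```text
clock: 14.87
position: [0.5281, -0.2113, 0.1078]
tcp_rot: [3.141, -0.001, 0.319]
wrist_force: [-1.5, -0.9, -8.3]
finger_gap: 0.0296
finger_force: 41.6
```

send_rows:
  motion:
    - [[0,0,0.05],0,2]
    - [[0,0,0],0,2]
    - [[0,0,0],0,2]
    - [[0,0,0],0,2]
    - [[0,0,0],0,2]

```text
clock: 15.28
position: [0.5284, -0.2114, 0.1075]
tcp_rot: [3.141, -0.002, 0.319]
wrist_force: [0.5, -0.9, -3.7]
finger_gap: 0.0297
finger_force: 42.0
```

send_rows:
  motion:
    - [[0,0,0.04],0,2]
    - [[0,0,0],0,2]
    - [[0,0,0],0,2]
    - [[0,0,0],0,2]
    - [[0,0,0],0,2]

```text
clock: 15.7
position: [0.528, -0.2115, 0.1068]
tcp_rot: [3.141, -0.001, 0.319]
wrist_force: [-0.5, 0.1, -0.7]
finger_gap: 0.0295
finger_force: 42.1
```

send_rows:
  motion:
    - [[0,0,0.04],0,2]
    - [[0,0,0],0,2]
    - [[0,0,0],0,2]
    - [[0,0,0],0,2]
    - [[0,0,0],0,2]

```text
clock: 16.12
position: [0.528, -0.2115, 0.1064]
tcp_rot: [3.141, -0.001, 0.319]
wrist_force: [0.1, -0.1, 2.8]
finger_gap: 0.0295
finger_force: 42.5
```

The spring is pushing back (+2.8 N). I'll release now.

send_rows:
  motion:
    - [[0,0,0],0,3.2]
    - [[0,0,0],0,3.6]
    - [[0,0,0],0,4.5]
    - [[0,0,0],0,6]
    - [[0,0,0],0,6]

```text
clock: 16.53
position: [0.5277, -0.2114, 0.106]
tcp_rot: [-3.142, 0.0, 0.319]
wrist_force: [0.1, 0.4, -0.0]
finger_gap: 0.0601
finger_force: 0.0
```

```bash
python3 - <<'E'
from h import *
s=cam("side");S=arm.read_state();print(S["position"],S["wrist_force"],S["finger_gap"])
m=blue(s,240,200,330,290);ys,xs=np.nonzero(m);print(xs.min(),xs.max(),ys.min(),ys.max())
E
```

```text
[ 0.52767196 -0.21137229  0.10599321] [ 0.61620921  1.0003154  -0.04223156] 0.06035515891842069
264 301 237 273
```

send_rows:
  motion:
    - [[0,0,-0.5],0,7]
    - [[0,0,-1],0,7]
    - [[0,0,-2],0,7]
    - [[0,0,-3],0,7]
    - [[0,0,-3],0,7]

```text
clock: 17.0
position: [0.5273, -0.2111, 0.2024]
tcp_rot: [-3.141, 0.001, 0.319]
wrist_force: [0.1, -0.1, -0.4]
finger_gap: 0.0702
finger_force: 0.0
```

send_rows:
  motion:
    - [[-2,1,-3],0,7]
    - [[-3,1,-2],0,7]
    - [[-3,1,0],0,7]
    - [[-3,1,0],0,7]
    - [[0,0,0],0,7]

```text
clock: 17.42
position: [0.4321, -0.2865, 0.2529]
tcp_rot: [3.138, 0.003, 0.315]
wrist_force: [-0.2, 0.4, 0.2]
finger_gap: 0.0702
finger_force: 0.0
```

```bash
python3 - <<'E'
from h import *
np.set_printoptions(precision=4,suppress=True)
s=cam("side");t=cam("top")
m=blue(s,240,200,330,290);ys,xs=np.nonzero(m);print(xs.min(),xs.max()+1,ys.min(),ys.max()+1)
a=np.linspace(0,6.28,300)
for zu in(.0626,.0646,.0666,.0757):
    q=np.array([proj(s,(.5277+r*np.cos(k),-.2114+r*np.sin(k),zu+h)) for r,h in((.037,0),(.037,.009),(.015,.05)) for k in a]);print(zu,q[:,0].min(),q[:,0].max(),q[:,1].min(),q[:,1].max())
cv2.imwrite("pics/i.png",cv2.resize(s["frame"][190:310,230:330],None,fx=4.6,fy=4.6,interpolation=2))
E
```

```text
264 302 237 274
0.0626 263.3207796006489 300.6449679950576 237.77205357684056 275.7124841402031
0.0646 263.3177687523688 300.704729030979 237.0345116630157 275.02779177007653
0.0666 263.3147478147746 300.76469147332074 236.2944512897351 274.34072027294724
0.0757 263.30087374973596 301.0400918788319 232.89501950263997 271.18416094286204
```

View pics/i.png

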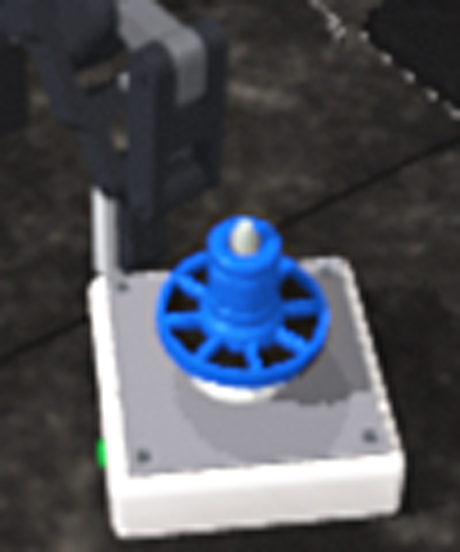

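The wheel sits level with its underside at about 0.065. The spindle tip at (245,220) in the crop stands about 10 mm above the hub top, as it should when seated. The gripper is clear, so I'm handing in.

```bash
python3 -c "
from station import arm
print(arm.hand_in())"
```

```text
the job is handed in; nothing more can be done
None
```

I handed the job in with the blue carousel clicked home on the drive head's spindle and released, at about 17 s of the 51 s allowed; the hand-in returned no verdict. I pressed until the spring pushed back with about 3 N, and the gripper touched none of the bystanders that I could see.

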